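# Dot-mark the round specimen in the indexing marking stand

### The arm

A 6-joint arm with a two-finger parallel gripper is mounted at the origin on a cart in front of the work surface, level with it; the furniture and walls round the work are solid. World frame = base frame: x ahead of the robot, y to its left, z up, the work surface at z = 0. Lengths are in m, angles in rad, forces in N, time in s.
With the tool pointing down it reaches from about 0.425 to 0.95 m from the base axis. Payload 3.5 kg.
Tool frame: the origin (TCP) lies midway between the tips of the shut fingers; the grasp point (between the pads) lies ctrl.grasp_offset behind it (ctrl.grasp_offset is the distance from the TCP to the grasp point, in m); x points along the fingers, y is the direction in which the jaws open and shut, and the axes are right-handed (so a half turn about x gives the same grasp; the last joint's range is limited). The gripper opens to 85 mm and grips with 20 to 120 N. Pads are 22 mm wide; open, the fingers measure 114 mm over their backs; the gripper's body (76 mm by 85 mm) begins 54 mm behind the grasp point. The pads swing forward as they close: fully open they stand 13 mm farther back than shut.
Start: joints at [0.987, 0.286, 1.577, -0, 1.279, -0.15], TCP at [0.284, 0.612, 0.197] pointing down, gripper open.
Joint ranges: [-2.77, 2.77], [-0.9, 2.22], [0.21, 2.48], [-1.53, 4.67], [0.24, 2.81], [-2.84, 2.84]. Speed limits (rad/s): [2.79, 2.79, 3.14, 3.14, 3.14, 3.14].

### API

Orientations are given as a unit quaternion [x, y, z, w].
In Python, from plant import readout, read_camera, sign_off, ctrl gives the robot as it stands.
- The arm moves only by the tool drive_tool, never from a script. Its argument "steps" is a list of rows, each a list of 5 numbers: the shift along the tool's x, y, z in cm, then the turn about the tool's x in degrees, then the opening, from 0 (shut) to 1 (fully open). A call has 1 to 10 rows; each row shifts and turns the commanded pose from where the row before left it, along the tool's axes as they then stand; what a row does not reach is not made up. A row lasts 1/10 s, in which the tool goes at most 50 mm and 8.59 degrees, less where a joint would pass 70% of its speed; a pose out of reach is approached as far as the arm can. A call is refused whole if a number of a shift passes 5 or a number of a turn 8.59, either way. A call with a gripper value outside its range is refused whole. The fingers move at their own pace and stop on an object; "force" is the grip in N (left out, the last holds). Time passes only in rows, so rows that do not move let the fingers close. It gives the time, the measured TCP pose, the force and the opening at its end, in the units of the state.
- readout.get_state(): the state, without advancing time (a new reading comes with each control period).
- read_camera(name): name is "scene" or "top" or "wrist"; returns a dict with "frame" (384x512x3 uint8, red, green, blue), "vertical_fov" (degrees; the focal length in pixels is half the picture's height over the tangent of half this angle, whatever the lens; pixels are square), "cx", "cy" (the principal point, pixels), "k1" (the pictures are not rectified: a ray, as slopes to the right and down, at radius r is drawn at 1 + k1 r^2 times it, then the intrinsics apply), "eye" and "orientation" of the camera in the world. Camera axes: x right, y up, looking along -z (the intrinsics and any distortion apply to the point x, -y, -z); pixel columns grow to the right and rows downward; lengths in m; the calibration is good to about 2 mm. A picture is of the moment at which its call begins. There is no depth.
- sign_off(): hands the job in, once; it reports no verdict.
The state is a dict: "time": time; "qpos": joint angles; "dq": joint speeds; "joint_efforts": joint torques, N m; "eef_pos": TCP position; "tcp_rot": TCP orientation; "contact_force": force on the tool from outside, world axes, zero at the start; "wrist_torque": the same for the moment, N m; "opening": opening from 0.0 (shut) to 1.0 (fully open).
Only numpy, scipy, OpenCV 4.12 (cv2) and the standard library are available. Lean on these libraries where they do the work, as an engineer would, in place of code of your own. Each camera call takes 0.05 s, during which the arm holds its last target. There are 200 camera calls.

### The job

Give the round metal specimen its identification dot: push the index knob in before turning it (never force it), so that the carousel brings the round specimen under the spring marker and locks there, then press the marker's cap straight down until it snaps onto the specimen. Then push and turn the knob again so that the round specimen is locked at another position clear of the marker, and take it out and lay it flat in the shallow steel tray. Leave the square and the hexagonal specimen unmarked in their nests, and do not shift the things lying round about.

Things in the scene. Friction and masses are not known exactly. Their poses are not given: they have to be found in the camera images.
- stand: Marking stand, fixed: grey base 34 mm high with a round carousel, a black bar knob beside it (at x -20, y -150 mm) and a spring marker on a column. Origin: carousel axis at worktop level; z up, x from that axis to the marker (66 mm away) and its column (124 mm, top at 132 mm), y left. Base: x -100 to +150, y -195 to +100 mm. It stands with the column away from the robot.
- carousel (a joint): Angle of the steel carousel (184 mm across, top face 48 mm above the worktop), rad, counter-clockwise from above. It follows the knob by belt: same direction, twice its angle. Four nests on a 66 mm radius, at 0 along the stand's x, y, -x, -y: rims 36 mm inside, 47 outside, tops at 53 mm. At the start the nest under the marker (along x) is empty; each other one holds a specimen.
- knob_grip (a point): Middle of the index knob's bar, on its upright axis, 66 mm above the worktop when out. The black bar is 56 mm long, 13 mm thick, 26 mm high (from 53 to 79 mm above the worktop), white line on one end, on a round skirt 68 mm across with its top at 55 mm. x lies along the bar towards the line, z up; moves and turns with the knob.
- index_push (a joint): How far the knob is pushed in (straight down), m: 0 out and locked, 0.008 at the stop. Spring: about 6 N at first, 10 N at the stop. It turns only when in by more than about 0.0055; aim for 0.007. Let go within about 5 degrees of a position it springs out to 0 and locks there; let go between positions it stays in at about 0.005, unlocked.
- index_knob (a joint): Angle of the knob, rad, counter-clockwise from above positive, 0 at the start. It locks every 45 degrees (0.785 rad), each being one 90 degree step of the carousel. It can turn 3.5 rad either way; locked, it has about 1 degree of play.
- marker_cap_top (a point): Centre of the top of the spring marker's dark knurled cap, 29 mm across, 163 mm above the worktop at rest, straight above the marking place; z up. Moves with the cap.
- marker_cap (a joint): How far the marker's cap is pressed down, m: 0 up, 0.0135 at the stop. Resistance grows from 6 to about 17 N until it trips with a snap at about 0.011: the resistance falls by 3 to 5 N and the pin shoots down. Pressing to 0.0125 trips it safely. Let go, it springs up to 0 and re-arms itself.
- marker_pin: The marker's pointed steel pin, 7 mm thick, under its barrel. Origin: the tip, 76 mm above the worktop at rest, 8 mm above the top of a specimen below it; z up.
- marking_place (a point): Fixed point straight under the marker (66 mm from the carousel's axis along the stand's x), 68 mm above the worktop, at the height of a specimen's top.
- round_specimen: The specimen to mark: plain steel disc, 32 mm across, 20 mm high, about 110 g. Origin: centre of its underside; z up. It stands in one of the nests (its underside 48 mm above the worktop), with some 2 mm of play; 15 mm of it stand above the nest's rim.
- square_specimen: Plain steel block, 23.5 x 23.5 mm, 20 mm high, in another nest. Origin: centre of its underside; z up.
- hex_specimen: Plain steel hexagon, 29 mm across flats, 20 mm high, in another nest. Origin: centre of its underside; z up.
- tray: Shallow loose steel tray, 100 mm along its x and 110 mm along its y outside, walls 2.5 mm thick and 14 mm high, floor 2.5 mm thick. Origin: centre of its underside; z up.
- vial_a: Bystander: capped glass vial, 23 mm across, 48 mm high. Origin: centre of its underside.
- vial_b: Bystander: another such vial with a pale cap.
- tape: Bystander: roll of tape lying flat, 69 mm across, 18 mm high.

How it is judged:
On the way, in this order (a step that is already met when the one before it is completed fails the run):
1. the round specimen is under the marker and the knob is out and locked (horizontal distance between round_specimen and marking_place below 0.008 m and value of joint index_push below 0.0015 m and horizontal distance between round_specimen and stand between 0.058 and 0.074 m and height (world z) of round_specimen between 0.044 and 0.052 m and angle between round_specimen's own z axis and vertical below 0.1 rad), for 0.2 s.
2. the marker trips and its pin strikes the round specimen (contact force between marker_pin and round_specimen above 1.5 N and value of joint marker_cap above 0.007 m), for 0.02 s.
3. the round specimen is indexed to another nest position clear of the marker, knob out and locked, marker up (horizontal distance between round_specimen and marking_place above 0.075 m and value of joint marker_cap below 0.003 m and value of joint index_push below 0.0015 m and horizontal distance between round_specimen and stand between 0.058 and 0.074 m and height (world z) of round_specimen between 0.044 and 0.052 m and angle between round_specimen's own z axis and vertical below 0.1 rad), for 0.2 s.
At the end, for the whole second after the job is handed in: The round specimen lies flat (within 6 degrees) and still on the floor of the tray, which stands on the worktop; the knob is out and locked (within 1.5 mm) at one of its positions, the marker's cap is up (within 3 mm), and the square and hexagonal specimens stand upright in nests of the carousel (x of round_specimen in the frame of tray between -0.036 and 0.036 m and y of round_specimen in the frame of tray between -0.041 and 0.041 m and z of round_specimen in the frame of tray below 0.006 m and angle between each of round_specimen, square_specimen, hex_specimen's own z axis and vertical below 0.1 rad and linear speed of round_specimen below 0.01 m/s and height (world z) of tray below 0.004 m and angle between tray's own z axis and vertical below 0.05 rad and value of joint marker_cap below 0.003 m and value of joint index_push below 0.0015 m and horizontal distance between square_specimen and stand between 0.058 and 0.074 m and height (world z) of square_specimen between 0.044 and 0.052 m and horizontal distance between hex_specimen and stand between 0.058 and 0.074 m and height (world z) of hex_specimen between 0.044 and 0.052 m); the robot touches nothing.
It fails at once if the marker's pin strikes the square specimen (contact force between marker_pin and square_specimen above 0.5 N).
It fails at once if the marker's pin strikes the hex specimen (contact force between marker_pin and hex_specimen above 0.5 N).
It fails at once if a thing lying round about is shifted by more than 3 cm (distance of any of vial_a, vial_b, tape from where it was at the start of the episode above 0.03 m).
It fails at once if the knob is forced round between two of its positions without being pushed in (value of joint index_push below 0.004 m and (value of joint index_knob between -2.942 and -2.557 rad or value of joint index_knob between -2.156 and -1.771 rad or value of joint index_knob between -1.371 and -0.986 rad or value of joint index_knob between -0.585 and -0.2 rad or value of joint index_knob between 0.2 and 0.585 rad or value of joint index_knob between 0.985 and 1.37 rad or value of joint index_knob between 1.771 and 2.156 rad or value of joint index_knob between 2.556 and 2.941 rad)).
It also fails if it takes over 61 s, if anything falls off the work surface, if the arm or the gripper's body presses on something with over 40 N, if the wrist force passes 120 N, or if a joint passes its speed limit or range.

## Working session

There is one attempt and no reset: what is moved stays moved. The work goes in short steps, Python scripts to look and compute and a tool call to move; the robot and the scene stay as the last step left them, time stands still between calls to the robot, and variables do not carry over. Pictures are saved under pics/ and viewed, about 8 in all and at most 12, crops included, and the job is handed in when it is done.

Besides the shell and the picture viewer there is one more tool, called after "Emit:" in YAML: its name, and indented under it one key for each argument. drive_tool: Moves the arm, as the interface text tells. Its arguments: {"type":"object","properties":{"steps":{"type":"array","items":{"type":"array","items":{"type":"number"}}},"force":{"type":"number"}},"required":["steps"]}

```bash
mkdir -p pics; ls
cat > h.py <<'E'
import numpy as np, cv2
from scipy.spatial.transform import Rotation as R
from plant import readout, read_camera, sign_off, ctrl
def shot(n,fn=None):
    c=read_camera(n)
    if fn: cv2.imwrite('pics/'+fn,c['frame'][:,:,::-1])
    return c
def K(c):
    f=c['frame'].shape[0]/2/np.tan(np.radians(c['vertical_fov'])/2)
    return np.array([[f,0,c['cx']],[0,f,c['cy']],[0,0,1.]]), np.array([c['k1'],0,0,0,0.])
def ray2z(c,u,v,z):
    # invert distortion
    k,d=K(c); x=cv2.undistortPoints(np.array([[[u,v]]],float),k,d)[0,0]
    r=R.from_quat(c['orientation']).apply([x[0],-x[1],-1]); e=np.array(c['eye'])
    return e+r*(z-e[2])/r[2]
def proj(c,p):
    q=R.from_quat(c['orientation']).inv().apply(np.array(p)-c['eye']); k,d=K(c)
    return cv2.projectPoints(np.array([[q[0],-q[1],-q[2]]]),np.zeros(3),np.zeros(3),k,d)[0][0,0]
E
python3 - <<'E'
from h import *
import pickle
for n in('scene','top'):
    c=shot(n,n+'0.png'); pickle.dump(c,open(n+'.pkl','wb'))
    print(n,{k:v for k,v in c.items() if k!='frame'})
print(readout.get_state(),ctrl.grasp_offset)
E
```

```text
pics
scene {'vertical_fov': 54.146808223106326, 'cx': 254.60095000320987, 'cy': 191.82949127294677, 'k1': -0.04278497383152266, 'eye': array([ 0.03433007, -0.34169047,  0.53875162]), 'orientation': array([ 0.46179906, -0.20274646, -0.3565375 ,  0.78645821])}
top {'vertical_fov': 46.625969061158244, 'cx': 255.81800940948852, 'cy': 186.68901919440742, 'k1': -0.1645804716580552, 'eye': array([0.40984593, 0.13454168, 1.11937059]), 'orientation': array([-0.07531848,  0.06470918,  0.70834751, -0.69884452])}
{'time': 0.1, 'qpos': array([ 9.86993712e-01,  2.87136531e-01,  1.57806273e+00,  1.34500572e-05,
        1.27861282e+00, -1.50007474e-01]), 'dq': array([ 0.00045236,  0.00045253, -0.00504954,  0.0024    ,  0.0018245 ,
        0.00219614]), 'joint_efforts': array([ 5.69580770e-04, -4.07294941e+01, -2.93701226e+01, -1.21079497e-04,
        3.41820909e-03, -1.20212610e-05]), 'eef_pos': array([0.28330623, 0.61191255, 0.19542855]), 'tcp_rot': array([ 0.15144046,  0.69082414, -0.15290211,  0.69025266]), 'contact_force': array([-0.53200267, -0.06081303, -0.03441542]), 'wrist_torque': array([-0.03704906,  0.00532715, -0.02692428]), 'opening': 1.0016176656992826} 0.0187
```

View pics/scene0.png

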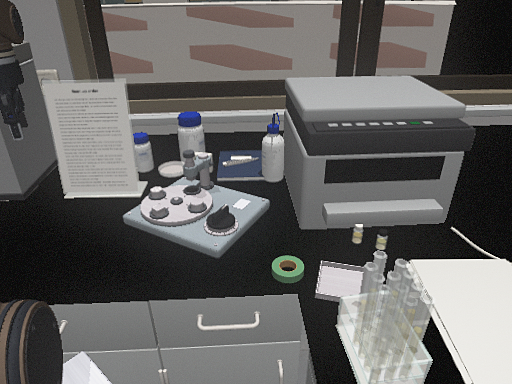

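View pics/top0.png

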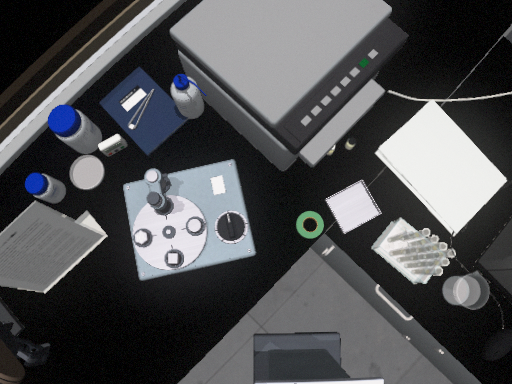

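The top view shows the carousel hub near (169,232), the knob at (231,226), the marker cap near (156,200) and the tray at (353,206). I'll zoom in on these.

Run:
```python
from h import *
import pickle
c=pickle.load(open('top.pkl','rb')); s=pickle.load(open('scene.pkl','rb'))
a=cv2.resize(c['frame'][155:285,115:260],None,fx=4,fy=4,interpolation=cv2.INTER_CUBIC)
cv2.imwrite('pics/t1.png',a[:,:,::-1])
for n,u,v,z in(('hub',169,232,.05),('knob',231,226,.079),('tray',353,206,.01),('bl',139,278,.034),('br',255,253,.034),('tr',235,161,.034),('tl',124,184,.034),('vial',350,144,.048),('tape',310,225,.018),):
    print(n,ray2z(c,u,v,z).round(4))
```

```text
hub [0.516  0.3614 0.05  ]
knob [0.5259 0.2083 0.079 ]
tray [ 0.5794 -0.0953  0.01  ]
bl [0.4051 0.4375 0.034 ]
br [0.4644 0.1535 0.034 ]
tr [0.6949 0.2012 0.034 ]
tl [0.6402 0.4841 0.034 ]
vial [ 0.7312 -0.0888  0.048 ]
tape [0.5323 0.0164 0.018 ]
```

View pics/t1.png

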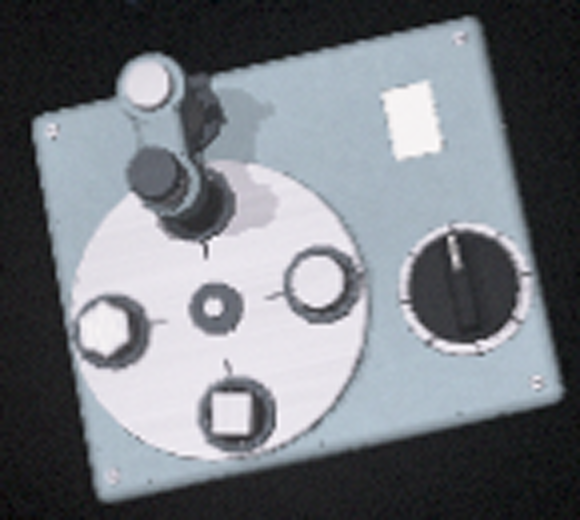

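Run:
```python
from h import *
import pickle
c=pickle.load(open('top.pkl','rb'))
f=lambda x,y,z: ray2z(c,115+x/4-.4,155+y/4-.4,z)[:2]
L=np.array([[-100,100],[-100,-195],[150,-195],[150,100],[0,0],[-20,-150],[0,-66],[0,66],[-66,0],[66,0]])/1e3
W=np.array([f(98,502,.034),f(565,398,.034),f(478,15,.034),f(32,118,.034),f(215,308,.05),f(466,288,.055),f(318,280,.068),f(106,327,.068),f(231,413,.068),f(153,172,.163)])
A=[];b=[]
for l,w in zip(L[:4],W[:4]): A+=[[l[0],-l[1],1,0],[l[1],l[0],0,1]];b+=list(w)
x=np.linalg.lstsq(A,b,rcond=None)[0]; th=np.arctan2(x[1],x[0]);print('yaw',np.degrees(th),np.hypot(x[0],x[1]),x[2:])
R2=np.array([[np.cos(th),-np.sin(th)],[np.sin(th),np.cos(th)]]);t=W[:5].mean(0)-R2@L[:5].mean(0)
print(t); print('resid mm',((W-(L@R2.T+t))*1e3).round(1)); print('pred',(L@R2.T+t).round(4))
d=f(453,237,.079)-f(468,328,.079);print('bar yaw',np.degrees(np.arctan2(d[1],d[0])))
q=R.from_quat(readout.get_state()['tcp_rot']).as_matrix();print(q.round(3))
```

```text
yaw 12.165850719445373 0.9857273532823272 [0.51691803 0.36056343]
[0.51653299 0.36151781]
resid mm [[ 2.3 -1. ]
 [ 1.8  1.7]
 [-2.4  1. ]
 [-2.1 -3.1]
 [ 0.4  1.5]
 [-1.5 -0.9]
 [ 1.   0.3]
 [ 1.5 -0.6]
 [ 0.8  0.8]
 [ 0.  -0. ]]
pred [[0.3977 0.4382]
 [0.4599 0.1498]
 [0.7043 0.2025]
 [0.6421 0.4909]
 [0.5165 0.3615]
 [0.5286 0.2107]
 [0.5304 0.297 ]
 [0.5026 0.426 ]
 [0.452  0.3476]
 [0.5811 0.3754]]
bar yaw 9.203964447345234
[[-0.001  0.42   0.907]
 [-0.002  0.907 -0.42 ]
 [-1.    -0.002 -0.   ]]
```

Emit:
drive_tool:
  steps:
    - [0,-2.2,3.2,0,0.5]
    - [0,-2.6,3.9,0,0.5]
    - [0,-2.6,3.9,0,0.5]
    - [0,-2.6,3.9,0,0.5]
    - [0,-2.6,3.9,0,0.5]
    - [0,-2.6,3.9,0,0.5]
    - [0,-2.6,3.9,0,0.5]
    - [0,-2.6,3.9,0,0.5]
    - [0,-2.6,3.9,0,0.5]
    - [0,-2.6,3.9,0,0.5]

```text
time: 1.1
eef_pos: [0.5239, 0.2174, 0.1963]
tcp_rot: [0.152, 0.691, -0.152, 0.69]
contact_force: [2.0, 0.0, 0.4]
opening: 0.497
```

Emit:
drive_tool:
  steps:
    - [0,0,0,-7.4,0.5]
    - [0,0,0,-7.4,0.5]
    - [0,0,0,-7.4,0.5]
    - [0,0,0,-7.4,0.5]
    - [0,0,0,-7.4,0.5]
    - [0,0,0,0,0.5]
    - [0,0,0,0,0.5]

```text
time: 1.8
eef_pos: [0.5233, 0.2191, 0.1963]
tcp_rot: [-0.074, 0.704, 0.074, 0.703]
contact_force: [-0.3, -0.3, -0.2]
opening: 0.496
```

Run:
```python
from h import *
import pickle
c=shot('wrist','w1.png');pickle.dump(c,open('w1.pkl','wb'))
print({k:v for k,v in c.items() if k!='frame'})
print(readout.get_state())
for p in [(.5286,.2107,.079),(.5165,.3615,.05),(.5304,.297,.068)]: print(proj(c,p))
```

```text
{'vertical_fov': 61.1319148919788, 'cx': 255.27796473377907, 'cy': 197.8742804931026, 'k1': 0.002151284775340929, 'eye': array([0.44986381, 0.20396818, 0.37323939]), 'orientation': array([-0.09251541, -0.11475497,  0.76859889,  0.62251743])}
{'time': 1.85, 'qpos': array([ 2.17841633e-01,  5.11449342e-02,  1.84481450e+00,  4.47573419e-07,
        1.24620221e+00, -1.56272791e+00]), 'dq': array([ 0.00090921, -0.00233842, -0.00145731,  0.00038092, -0.00070244,
       -0.0095434 ]), 'joint_efforts': array([-1.50787504e-02, -3.09774792e+01, -2.89263654e+01, -8.78861920e-04,
        1.90931045e-03,  2.79932647e-03]), 'eef_pos': array([0.52340101, 0.21919952, 0.19640747]), 'tcp_rot': array([-0.07405259,  0.70342072,  0.07400754,  0.70302091]), 'contact_force': array([ 0.74677723,  0.07810886, -0.32474451]), 'wrist_torque': array([0.00637442, 0.04229826, 0.01675785]), 'opening': 0.49960410892331936}
[244.6242063  186.35189968]
[390.07801681 197.28343204]
[330.37969862 202.7729781 ]
```

View pics/w1.png

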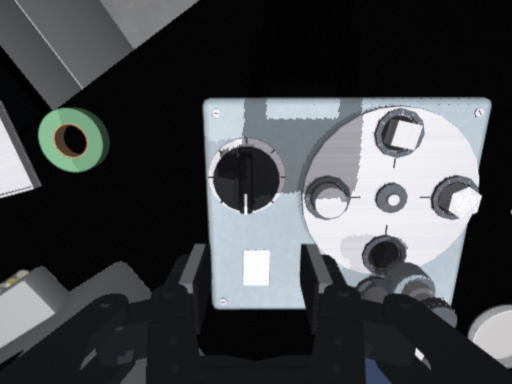

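The wrist view shows the knob dial at about (247,177), with the white line end at (245,213) and the bar nearly vertical in the picture. The round specimen is at about (330,200), hub at (391,198). I'll back-project these.

Run:
```python
from h import *
import pickle
c=pickle.load(open('w1.pkl','rb'))
a=cv2.resize(c['frame'][120:235,195:355],None,fx=5,fy=5,interpolation=cv2.INTER_CUBIC)
a=np.clip(a.astype(float)*1.8,0,255).astype('uint8')
cv2.imwrite('pics/w1c.png',a[:,:,::-1])
for n,u,v,z in(('dial',247,177,.036),('skirt',247.5,179,.055),('hub',391,198,.05),('lineend',245,213,.079),('lineend2',245,196,.079)): print(n,ray2z(c,u,v,z).round(4))
for l in [(-20,-150,55),(-20,-150,79),(8,-150,79),(-48,-150,79),(0,-66,68)]:
    th=np.radians(12.17);x,y,z=np.array(l)/1e3
    print(l,proj(c,(.5165+x*np.cos(th)-y*np.sin(th),.3615+x*np.sin(th)+y*np.cos(th),z)).round(1))
```

```text
dial [0.5295 0.2121 0.036 ]
skirt [0.5269 0.2126 0.055 ]
hub [0.517  0.3627 0.05  ]
lineend [0.5545 0.2163 0.079 ]
lineend2 [0.5378 0.2129 0.079 ]
(-20, -150, 55) [245.3 180.2]
(-20, -150, 79) [244.6 186.3]
(8, -150, 79) [245.  214.5]
(-48, -150, 79) [244.2 156.6]
(0, -66, 68) [330.4 202.8]
```

View pics/w1c.png

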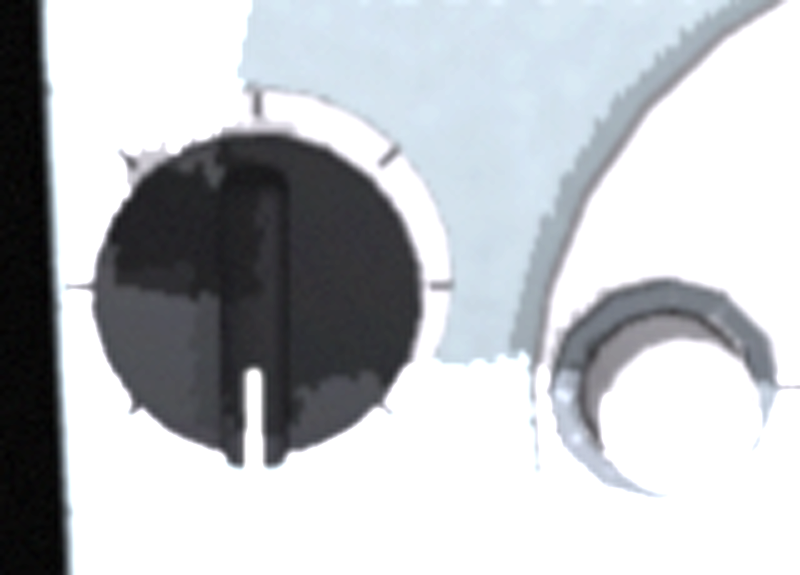

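Everything agrees with the model to about 1 mm, putting the knob at about (0.5275, 0.2115). I'll descend onto the bar.

Emit:
drive_tool:
  steps:
    - [2,-0.4,0.1,0,0.5]
    - [3,-0.4,0.1,0,0.5]
    - [3,0,0,0,0.5]
    - [3,0,0,0,0.5]
    - [1.5,0,0,0,0.5]
    - [1.3,0,0,0,0.5]
    - [0,0,0,0,0.5]
    - [0,0,0,0,0.5]

```text
time: 2.65
eef_pos: [0.5281, 0.212, 0.0597]
tcp_rot: [-0.075, 0.703, 0.075, 0.704]
contact_force: [0.5, 0.4, -0.9]
opening: 0.5
```

Emit:
drive_tool:
  steps:
    - [0,0,0,0,0.1]
    - [0,0,0,0,0.1]
    - [0,0,0,0,0.1]
    - [0,0,0,0,0.1]
    - [0,0,0,0,0.1]
    - [0,0,0,0,0.1]
  force: 50

```text
time: 3.25
eef_pos: [0.5272, 0.2118, 0.0588]
tcp_rot: [-0.075, 0.703, 0.075, 0.703]
contact_force: [-0.4, 0.5, -0.1]
opening: 0.104
```

Emit:
drive_tool:
  steps:
    - [0,0,0,0,0.0]
    - [0,0,0,0,0.0]
    - [0,0,0,0,0.0]
    - [0,0,0,0,0.0]

```text
time: 3.65
eef_pos: [0.5272, 0.2118, 0.0587]
tcp_rot: [-0.075, 0.703, 0.075, 0.703]
contact_force: [-0.9, -0.5, 0.4]
opening: -0.0
```

Run:
```python
from h import *
c=shot('wrist'); s=shot('scene')
k=proj(s,(.528,.211,.07)).astype(int);print(k,proj(c,(.528,.211,.06)))
a=cv2.resize(s['frame'][k[1]-60:k[1]+40,k[0]-60:k[0]+60],None,fx=4,fy=4,interpolation=cv2.INTER_CUBIC)
b=cv2.resize(c['frame'][120:320,170:410],None,fx=2,fy=2,interpolation=cv2.INTER_CUBIC)[:400]
b=cv2.copyMakeBorder(b,0,0,0,0,cv2.BORDER_CONSTANT); a=cv2.resize(a,(300,250)); o=np.zeros((400,790,3),'uint8');o[:400,:480]=b;o[:250,485:785]=a
cv2.imwrite('pics/g1.png',np.clip(o[:,:,::-1]*1.5,0,255))
```

```text
[219 212] [252.74867797 233.99906193][ WARN:0@2.736] global loadsave.cpp:1063 imwrite_ Unsupported depth image for selected encoder is fallbacked to CV_8U.
```

View pics/g1.png

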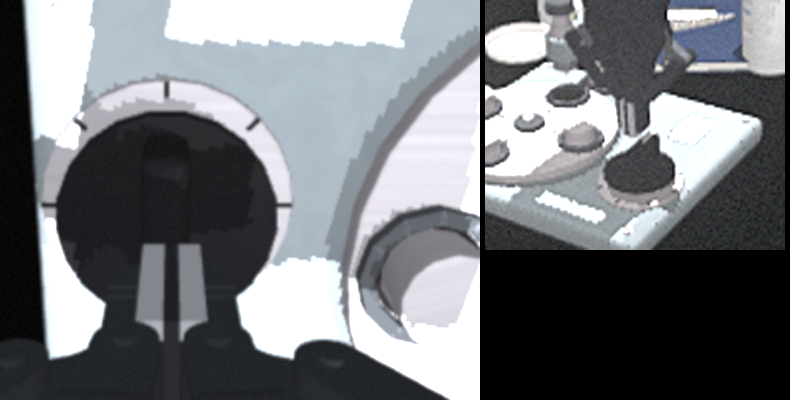

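Run:
```python
from h import *
c=shot('wrist'); s=readout.get_state(); print(c['eye'],s['eef_pos'],s['contact_force'],s['wrist_torque'])
r=R.from_quat(s['tcp_rot']);print(r.as_matrix().round(3))
print('camera in tool',r.inv().apply(c['eye']-s['eef_pos']).round(4))
for dx in(0,-.01,-.02,-.03):
  for dz in(-.011,0,.011): print(dx,dz,proj(c,s['eef_pos']+r.apply([dx,0,dz])).round(0))
th=np.radians(12.17)
for z in(.079,.071):
  for x in(-48,-20,8): print('bar',x,z,proj(c,(.5165+x/1e3*np.cos(th)+.15*np.sin(th),.3615+x/1e3*np.sin(th)-.15*np.cos(th),z)).round(0))
```

```text
[0.45368262 0.19639398 0.2355773 ] [0.5272305  0.21182556 0.05870345] [0.30852962 0.24767735 0.87402407] [ 0.0209856  -0.00432787  0.0516706 ]
[[-0.    -0.21   0.978]
 [-0.     0.978  0.21 ]
 [-1.     0.    -0.   ]]
camera in tool [-0.1769  0.0004 -0.0752]
0 -0.011 [254. 215.]
0 0 [254. 232.]
0 0.011 [254. 249.]
-0.01 -0.011 [254. 221.]
-0.01 0 [254. 239.]
-0.01 0.011 [254. 257.]
-0.02 -0.011 [254. 228.]
-0.02 0 [254. 247.]
-0.02 0.011 [254. 266.]
-0.03 -0.011 [254. 235.]
-0.03 0 [254. 256.]
-0.03 0.011 [254. 275.]
bar -48 0.079 [251. 199.]
bar -20 0.079 [252. 249.]
bar 8 0.079 [252. 295.]
bar -48 0.071 [252. 194.]
bar -20 0.071 [252. 243.]
bar 8 0.071 [252. 287.]
```

Run:
```python
from h import *
s=shot('scene')
a=cv2.resize(s['frame'][165:245,180:270],None,fx=7,fy=7,interpolation=cv2.INTER_CUBIC)
a=(255*(a/255.)**.45).astype('uint8')
cv2.imwrite('pics/g2.png',a[:,:,::-1])
for z in(.0587,.079,.1): print(z,(proj(s,(.5272,.2118,z))-[180,165])*7)
th=np.radians(12.17)
for x in(-48,8):print('bar',x,(proj(s,(.5165+x/1e3*np.cos(th)+.15*np.sin(th),.3615+x/1e3*np.sin(th)-.15*np.cos(th),.079))-[180,165])*7)
```

```text
0.0587 [276.55327757 359.40882712]
0.079 [273.06890418 307.82393693]
0.1 [269.38755893 253.18527704]
bar -48 [229.76682907 347.90368173]
bar 8 [324.90307519 268.70916988]
```

View pics/g2.png

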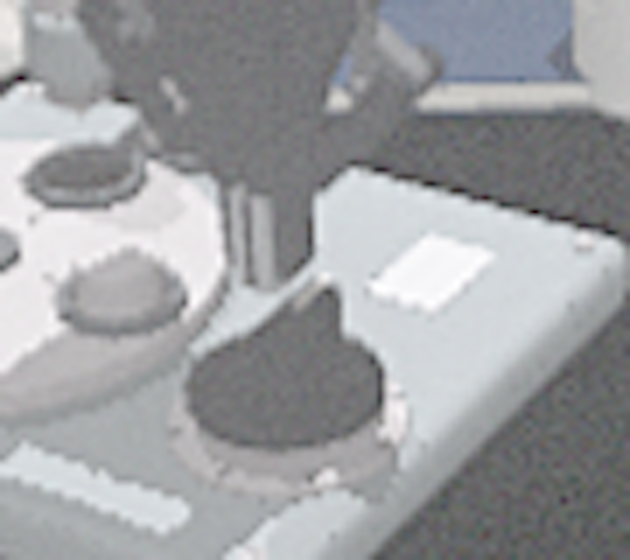

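The closer view suggests the shut fingertips end roughly 2–3 cm above the reported TCP, so they closed over the bar rather than on it. I'll open and feel downward carefully.

Emit:
drive_tool:
  steps:
    - [0,0,0,0,0.5]
    - [0,0,0,0,0.5]
    - [0,0,0,0,0.5]
    - [0,0,0,0,0.5]
    - [0.4,0,0,0,0.5]
    - [0.4,0,0,0,0.5]
    - [0.2,0,0,0,0.5]
    - [0,0,0,0,0.5]

```text
time: 4.65
eef_pos: [0.5267, 0.2117, 0.048]
tcp_rot: [-0.075, 0.704, 0.075, 0.703]
contact_force: [-0.0, 0.4, -0.5]
opening: 0.503
```

Emit:
drive_tool:
  steps:
    - [0,0,0,0,0.0]
    - [0,0,0,0,0.0]
    - [0,0,0,0,0.0]
    - [0,0,0,0,0.0]
    - [0,0,0,0,0.0]
    - [0,0,0,0,0.0]
  force: 30

```text
time: 5.25
eef_pos: [0.5273, 0.2118, 0.0488]
tcp_rot: [-0.075, 0.703, 0.075, 0.703]
contact_force: [-0.1, 0.0, -1.0]
opening: -0.001
```

Emit:
drive_tool:
  steps:
    - [0,0,0,0,0.4]
    - [0,0,0,0,0.4]
    - [0,0,0,0,0.4]
    - [0.5,0,0,0,0.4]
    - [0.5,0,0,0,0.4]
    - [0.5,0,0,0,0.4]
    - [0,0,0,0,0.4]
    - [0,0,0,0,0.4]

```text
time: 6.05
eef_pos: [0.527, 0.2118, 0.0333]
tcp_rot: [-0.075, 0.703, 0.075, 0.703]
contact_force: [0.4, 0.7, 0.0]
opening: 0.394
```

Emit:
drive_tool:
  steps:
    - [0,0,0,0,0.0]
    - [0,0,0,0,0.0]
    - [0,0,0,0,0.0]
    - [0,0,0,0,0.0]
    - [0,0,0,0,0.0]
    - [0,0,0,0,0.0]

```text
time: 6.65
eef_pos: [0.5277, 0.2108, 0.0342]
tcp_rot: [-0.076, 0.703, 0.074, 0.703]
contact_force: [0.7, -4.8, 2.5]
opening: 0.142
```

It now grips the bar (opening 0.142 ≈ 12 mm), so the usable tips are about 3 cm behind the reported TCP. I'll regrip 6 mm deeper and 1 mm to −y.

Emit:
drive_tool:
  steps:
    - [0,0,0,0,0.3]
    - [0,0,0,0,0.3]
    - [0,-0.1,0,0,0.3]
    - [0.4,0,0,0,0.3]
    - [0.2,0,0,0,0.3]
    - [0,0,0,0,0.3]
    - [0,0,0,0,0.3]

```text
time: 7.35
eef_pos: [0.5273, 0.2108, 0.0275]
tcp_rot: [-0.075, 0.703, 0.075, 0.703]
contact_force: [-0.9, -0.5, 0.4]
opening: 0.302
```

Emit:
drive_tool:
  steps:
    - [0,0,0,0,0.0]
    - [0,0,0,0,0.0]
    - [0,0,0,0,0.0]
    - [0,0,0,0,0.0]
    - [0,0,0,0,0.0]
  force: 60

```text
time: 7.85
eef_pos: [0.5276, 0.2105, 0.0279]
tcp_rot: [-0.075, 0.703, 0.075, 0.703]
contact_force: [-0.1, -3.0, 1.2]
opening: 0.133
```

Emit:
drive_tool:
  steps:
    - [0.2,0,0,0,0.0]
    - [0.3,0,0,0,0.0]
    - [0.2,0,0,0,0.0]
    - [0,0,0,0,0.0]
    - [0,0,0,0,0.0]

```text
time: 8.35
eef_pos: [0.5277, 0.2106, 0.022]
tcp_rot: [-0.075, 0.703, 0.075, 0.703]
contact_force: [-3.6, -3.8, 7.7]
opening: 0.134
```

Emit:
drive_tool:
  steps:
    - [0.12,0,0,0,0.0]
    - [0,0,0,0,0.0]
    - [0,0,0,0,0.0]

```text
time: 8.65
eef_pos: [0.5276, 0.2105, 0.0209]
tcp_rot: [-0.075, 0.703, 0.075, 0.703]
contact_force: [-4.3, -4.3, 9.6]
opening: 0.136
```

Emit:
drive_tool:
  steps:
    - [0,0,0,-2,0.0]
    - [0,0,0,-3,0.0]
    - [0,0,0,0,0.0]

```text
time: 8.95
eef_pos: [0.5277, 0.2104, 0.0209]
tcp_rot: [-0.107, 0.699, 0.106, 0.699]
contact_force: [-3.5, -5.0, 9.6]
opening: 0.133
```

```bash
python3 -c "
from h import *
s=readout.get_state();print(s['wrist_torque'],s['contact_force'],s['opening'],np.degrees(s['qpos'][5]),s['eef_pos'])"
```

```text
[-0.72635833  0.58398114 -0.04365398] [-3.4817554  -5.02042206  9.598365  ] 0.13275393035302394 -95.6712224871079 [0.52767107 0.21038675 0.02090717]
```

Emit:
drive_tool:
  steps:
    - [0,0,0,-5,0.0]
    - [0,0,0,-5,0.0]
    - [0,0,0,-5,0.0]
    - [0,0,0,-5,0.0]
    - [0,0,0,-5,0.0]
    - [0,0,0,-5,0.0]
    - [0,0,0,-5,0.0]
    - [0,0,0,-5,0.0]
    - [0,0,0,0,0.0]
    - [0,0,0,0,0.0]

```text
time: 9.95
eef_pos: [0.5284, 0.2093, 0.0211]
tcp_rot: [-0.34, 0.621, 0.337, 0.621]
contact_force: [-2.0, -7.5, 8.8]
opening: 0.135
```

```bash
python3 -c "
from h import *
s=readout.get_state();print(s['wrist_torque'],s['contact_force'],s['opening'],np.degrees(s['qpos'][5]),s['eef_pos']);q=s['tcp_rot'];print(np.degrees(-2*np.arctan2(q[0],q[1])))
c=shot('top','top2.png')
a=cv2.resize(c['frame'][155:285,115:260],None,fx=4,fy=4,interpolation=cv2.INTER_CUBIC)
cv2.imwrite('pics/t2.png',a[:,:,::-1])"
```

```text
[-1.25925996  0.46968451  0.10789554] [-2.00967545 -7.53069151  8.77954765] 0.1351408915557795 -135.58448364192438 [0.52844404 0.20933256 0.02112644]
57.350792376462344
```

View pics/t2.png

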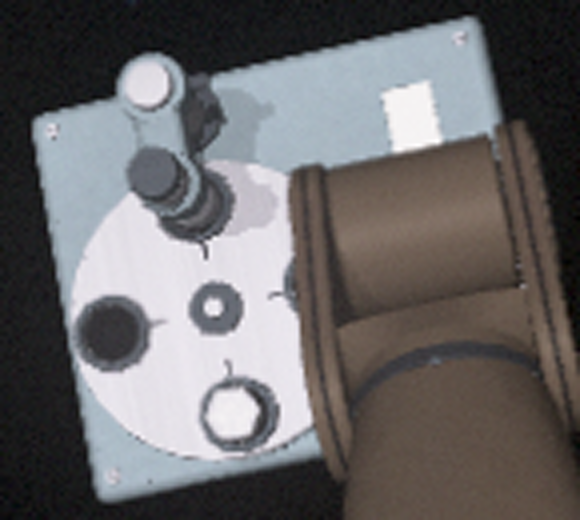

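The picture shows the empty nest at the left, the hexagon in front and the marker nest filled, so the carousel made one 90° step. I'll let the knob up, release it and rise.

Emit:
drive_tool:
  steps:
    - [-0.3,0,0,0,0.0]
    - [-0.3,0,0,0,0.0]
    - [-0.2,0,0,0,0.0]
    - [0,0,0,0,0.0]

```text
time: 10.4
eef_pos: [0.5284, 0.2094, 0.028]
tcp_rot: [-0.34, 0.621, 0.337, 0.621]
contact_force: [1.0, -7.0, 2.6]
opening: 0.137
```

Emit:
drive_tool:
  steps:
    - [0,0,0,0,0.4]
    - [0,0,0,0,0.4]
    - [0,0,0,0,0.4]
    - [0,0,0,0,0.4]
    - [-1,0,0,0,0.4]
    - [-3,0,0,0,0.4]
    - [-5,0,0,0,0.4]
    - [-5,0,0,0,0.4]
    - [-3,0,0,0,0.4]
    - [0,0,0,0,0.4]

```text
time: 11.4
eef_pos: [0.5311, 0.2119, 0.2055]
tcp_rot: [-0.34, 0.616, 0.337, 0.625]
contact_force: [-0.2, -0.5, 0.9]
opening: 0.404
```

Run:
```python
from h import *
import pickle
c=shot('wrist');pickle.dump(c,open('w2.pkl','wb'));s=readout.get_state();print(s['eef_pos'],s['qpos'])
a=(255*(c['frame']/255.)**.6).astype('uint8')
cv2.imwrite('pics/w2.png',a[:,:,::-1])
for l in [(-20,-150,79),(66,0,163),(66,0,68),(8,-150,79)]:
    th=np.radians(12.17);x,y,z=np.array(l)/1e3
    print(l,proj(c,(.5165+x*np.cos(th)-y*np.sin(th),.3615+x*np.sin(th)+y*np.cos(th),z)).round(1))
```

```text
[0.52938918 0.2114314  0.20190115] [ 2.01938437e-01  4.71793134e-02  1.83872529e+00  2.08389001e-04
  1.24787442e+00 -2.36651576e+00]
(-20, -150, 79) [257.2 176. ]
(66, 0, 163) [309.  387.4]
(66, 0, 68) [296.6 316. ]
(8, -150, 79) [236.8 195.8]
```

View pics/w2.png

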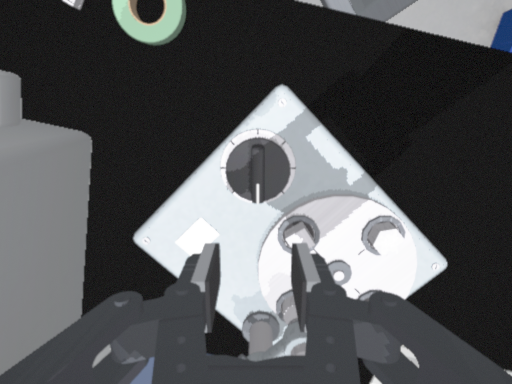

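The wrist view shows the knob bar turned by 45° at (258,172), with the white line end at (258,200). The nests have moved accordingly. Next I move over the marker cap with shut fingers.

Emit:
drive_tool:
  steps:
    - [0,0.9,3.3,0,0.0]
    - [0,0.9,3.3,0,0.0]
    - [0,0.9,3.3,0,0.0]
    - [0,0.9,3.3,0,0.0]
    - [0,0.9,3.4,0,0.0]
    - [0,0,0,0,0.0]
    - [0,0,0,0,0.0]

```text
time: 12.15
eef_pos: [0.5785, 0.3746, 0.1951]
tcp_rot: [-0.339, 0.622, 0.339, 0.619]
contact_force: [0.0, -0.0, 0.2]
opening: -0.004
```

Run:
```python
from h import *
s=shot('scene');t=readout.get_state();print(t['eef_pos'],t['tcp_rot'],t['contact_force'])
p=proj(s,(.581,.3754,.163)).astype(int);x0,y0=p[0]-50,p[1]-60
for n,q in(('cap',(.581,.3754,.163)),('tcp',t['eef_pos']),('tcp+.03',t['eef_pos']+[0,0,.03])): print(n,((proj(s,q)-[x0,y0])*7).round())
a=cv2.resize(s['frame'][y0:y0+80,x0:x0+100],None,fx=7,fy=7,interpolation=cv2.INTER_CUBIC)
cv2.imwrite('pics/m1.png',(255*(a[:,:,::-1]/255.)**.5).astype('uint8'))
```

```text
[0.57873078 0.37398727 0.19565866] [-0.33834054  0.62216437  0.33821615  0.61971526] [-0.12719214  0.52933126  0.14568696]
cap [350. 422.]
tcp [339. 341.]
tcp+.03 [331. 261.]
```

View pics/m1.png

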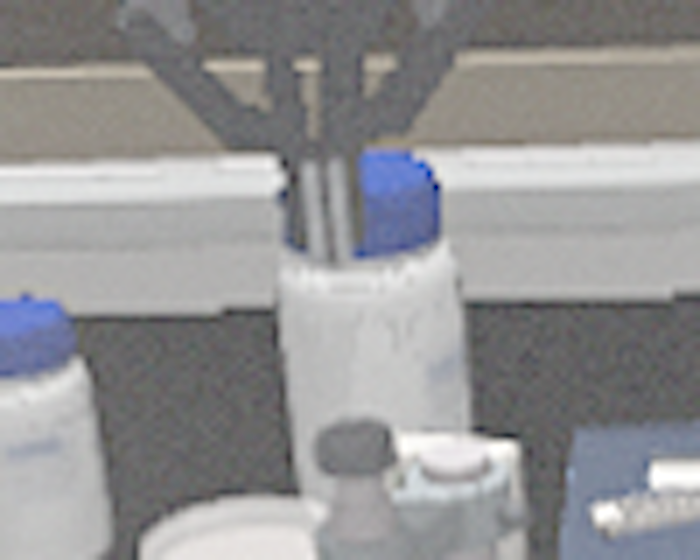

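Confirmed: the real tips are about 30 mm above the reported TCP, so cap contact should come at a reported z of about 0.132. I'll descend.

Emit:
drive_tool:
  steps:
    - [2,-0.1,0.2,0,0.0]
    - [2,0,0,0,0.0]
    - [1.4,0,0,0,0.0]
    - [0.4,0,0,0,0.0]
    - [0,0,0,0,0.0]
    - [0.3,0,0,0,0.0]
    - [0.2,0,0,0,0.0]
    - [0,0,0,0,0.0]

```text
time: 13.0
eef_pos: [0.5818, 0.3759, 0.135]
tcp_rot: [-0.338, 0.621, 0.338, 0.621]
contact_force: [-0.6, 0.6, 0.2]
opening: -0.002
```

Emit:
drive_tool:
  steps:
    - [0.2,0,0,0,0.0]
    - [0.2,0,0,0,0.0]
    - [0.2,0,0,0,0.0]
    - [0,0,0,0,0.0]

```text
time: 13.4
eef_pos: [0.5818, 0.3759, 0.1288]
tcp_rot: [-0.338, 0.621, 0.338, 0.621]
contact_force: [-0.1, 0.2, 0.2]
opening: -0.003
```

Emit:
drive_tool:
  steps:
    - [0.2,0,0,0,0.0]
    - [0.2,0,0,0,0.0]
    - [0,0,0,0,0.0]

```text
time: 13.7
eef_pos: [0.582, 0.376, 0.1265]
tcp_rot: [-0.338, 0.621, 0.338, 0.621]
contact_force: [-3.3, -1.9, 8.1]
opening: -0.004
```

Emit:
drive_tool:
  steps:
    - [0.2,0,0,0,0.0]
    - [0.2,0,0,0,0.0]
    - [0.2,0,0,0,0.0]
    - [0.1,0,0,0,0.0]
    - [0,0,0,0,0.0]

```text
time: 14.2
eef_pos: [0.5821, 0.376, 0.1212]
tcp_rot: [-0.338, 0.621, 0.338, 0.621]
contact_force: [-5.7, -3.1, 12.3]
opening: 0.002
```

Emit:
drive_tool:
  steps:
    - [0.2,0,0,0,0.0]
    - [0.2,0,0,0,0.0]
    - [0.1,0,0,0,0.0]
    - [0,0,0,0,0.0]

```text
time: 14.6
eef_pos: [0.5821, 0.3761, 0.1175]
tcp_rot: [-0.339, 0.62, 0.338, 0.621]
contact_force: [-6.3, -3.4, 15.3]
opening: 0.002
```

Emit:
drive_tool:
  steps:
    - [0.15,0,0,0,0.0]
    - [0,0,0,0,0.0]

```text
time: 14.8
eef_pos: [0.5821, 0.3761, 0.1163]
tcp_rot: [-0.339, 0.62, 0.338, 0.621]
contact_force: [-7.2, -3.1, 15.9]
opening: 0.003
```

Emit:
drive_tool:
  steps:
    - [0.1,0,0,0,0.0]
    - [0,0,0,0,0.0]

```text
time: 15.0
eef_pos: [0.5822, 0.3761, 0.1161]
tcp_rot: [-0.339, 0.621, 0.338, 0.621]
contact_force: [-7.8, -3.9, 18.1]
opening: -0.001
```

Emit:
drive_tool:
  steps:
    - [0.1,0,0,0,0.0]
    - [0,0,0,0,0.0]

```text
time: 15.2
eef_pos: [0.5822, 0.3761, 0.1151]
tcp_rot: [-0.339, 0.62, 0.338, 0.621]
contact_force: [-8.1, -5.0, 17.1]
opening: -0.001
```

Emit:
drive_tool:
  steps:
    - [0.1,0,0,0,0.0]
    - [0,0,0,0,0.0]

```text
time: 15.4
eef_pos: [0.5822, 0.3761, 0.1149]
tcp_rot: [-0.339, 0.62, 0.338, 0.621]
contact_force: [-8.6, -4.6, 20.0]
opening: 0.001
```

Emit:
drive_tool:
  steps:
    - [0.1,0,0,0,0.0]
    - [0,0,0,0,0.0]

```text
time: 15.6
eef_pos: [0.5823, 0.3761, 0.1149]
tcp_rot: [-0.339, 0.62, 0.338, 0.621]
contact_force: [-10.8, -5.3, 23.1]
opening: 0.004
```

Emit:
drive_tool:
  steps:
    - [0.1,0,0,0,0.0]
    - [0,0,0,0,0.0]

```text
time: 15.8
eef_pos: [0.5823, 0.3761, 0.1149]
tcp_rot: [-0.339, 0.62, 0.338, 0.621]
contact_force: [-11.1, -6.5, 26.1]
opening: -0.0
```

Run:
```python
from h import *
s=shot('scene');t=readout.get_state();print(t['eef_pos'],t['contact_force'])
p=proj(s,(.581,.3754,.12)).astype(int);x0,y0=p[0]-50,p[1]-40
for n,q in(('cap',(.581,.3754,.163)),('capdown',(.581,.3754,.150)),('pin',(.581,.3754,.068)),('coltop',(.638,.3877,.132))): print(n,((proj(s,q)-[x0,y0])*7).round())
a=cv2.resize(s['frame'][y0:y0+80,x0:x0+100],None,fx=7,fy=7,interpolation=cv2.INTER_CUBIC)
cv2.imwrite('pics/m2.png',(255*(a[:,:,::-1]/255.)**.6).astype('uint8'))
```

```text
[0.58227458 0.37610596 0.11485562] [-12.04554074  -5.8062367   25.72871567]
cap [343. 177.]
capdown [347. 210.]
pin [367. 407.]
coltop [445. 199.]
```

View pics/m2.png

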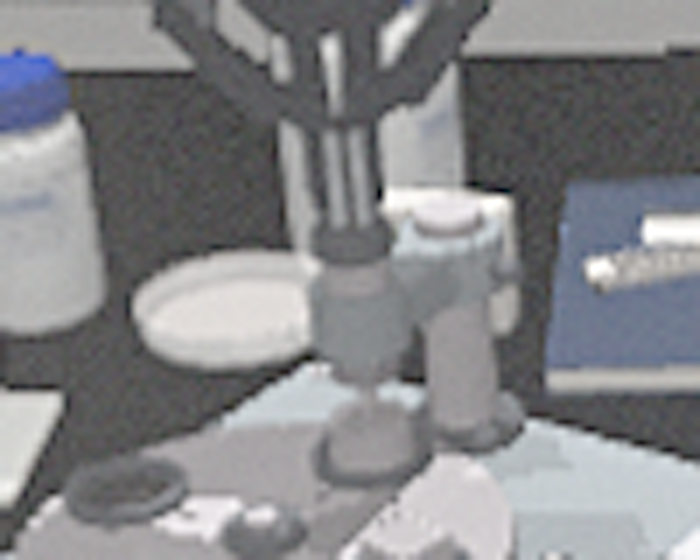

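The cap is at its stop and the pin is visibly down on the specimen at (370,395). I'll lift off, go back over the knob and open.

Emit:
drive_tool:
  steps:
    - [-1,0,0,0,0.0]
    - [-1,0,0,0,0.0]
    - [-2,0,0,0,0.0]
    - [-3,0,0,0,0.0]
    - [-1.5,0,0,0,0.0]
    - [0,0,0,0,0.0]

```text
time: 16.45
eef_pos: [0.5832, 0.3766, 0.1941]
tcp_rot: [-0.338, 0.619, 0.338, 0.623]
contact_force: [0.2, -0.2, 0.8]
opening: 0.002
```

Emit:
drive_tool:
  steps:
    - [0,-0.9,-3.3,0,0.4]
    - [0,-0.9,-3.3,0,0.4]
    - [0,-0.9,-3.3,0,0.4]
    - [0,-0.9,-3.3,0,0.4]
    - [0,-0.9,-3.4,0,0.4]
    - [0,0,0,0,0.4]
    - [0,0,0,0,0.4]

```text
time: 17.15
eef_pos: [0.5287, 0.2114, 0.1895]
tcp_rot: [-0.337, 0.622, 0.338, 0.621]
contact_force: [-1.1, -0.1, 1.0]
opening: 0.401
```

Run:
```python
from h import *
t=readout.get_state();q=t['tcp_rot'];yaw=-2*np.arctan2(q[0],q[1])
y=np.array([-np.sin(yaw),np.cos(yaw)]);z=np.array([np.cos(yaw),np.sin(yaw)])
d=np.array([.528,.2095])-t['eef_pos'][:2]
print(t['eef_pos'],np.degrees(yaw),'dy,dz cm',100*d@y,100*d@z)
```

```text
[0.52869511 0.21139209 0.18946133] 56.96017610753255 dy,dz cm -0.044890560572846815 -0.19651119055447622
```

Emit:
drive_tool:
  steps:
    - [2,-0.1,-0.2,0,0.4]
    - [4,0,0,0,0.4]
    - [4,0,0,0,0.4]
    - [3,0,0,0,0.4]
    - [2,0,0,0,0.4]
    - [1.1,0,0,0,0.4]
    - [0,0,0,0,0.4]
    - [0,0,0,0,0.4]

```text
time: 17.95
eef_pos: [0.5298, 0.2104, 0.0306]
tcp_rot: [-0.338, 0.621, 0.338, 0.621]
contact_force: [-0.1, 0.6, 0.2]
opening: 0.4
```

Emit:
drive_tool:
  steps:
    - [0,0,0,0,0.0]
    - [0,0,0,0,0.0]
    - [0,0,0,0,0.0]
    - [0,0,0,0,0.0]
    - [0,0,0,0,0.0]
  force: 60

```text
time: 18.45
eef_pos: [0.5297, 0.2107, 0.032]
tcp_rot: [-0.338, 0.62, 0.338, 0.622]
contact_force: [-3.5, 2.4, 4.9]
opening: 0.133
```

Emit:
drive_tool:
  steps:
    - [0.2,0,0,0,0.0]
    - [0.3,0,0,0,0.0]
    - [0.2,0,0,0,0.0]
    - [0,0,0,0,0.0]
    - [0,0,0,0,0.0]

```text
time: 18.95
eef_pos: [0.5298, 0.2107, 0.0256]
tcp_rot: [-0.338, 0.62, 0.338, 0.622]
contact_force: [-4.7, 2.4, 9.7]
opening: 0.134
```

Emit:
drive_tool:
  steps:
    - [0.07,0,0,0,0.0]
    - [0,0,0,0,0.0]
    - [0,0,0,1.5,0.0]
    - [0,0,0,3.5,0.0]
    - [0,0,0,0,0.0]

```text
time: 19.45
eef_pos: [0.5298, 0.2107, 0.0251]
tcp_rot: [-0.31, 0.635, 0.31, 0.636]
contact_force: [-4.8, 1.7, 8.6]
opening: 0.136
```

```bash
python3 -c "
from h import *
s=readout.get_state();print(s['wrist_torque'],s['contact_force'],s['opening'],np.degrees(s['qpos'][5]),s['eef_pos']);q=s['tcp_rot'];print(np.degrees(-2*np.arctan2(q[0],q[1])))"
```

```text
[0.29462429 0.79786374 0.0528629 ] [-4.80063845  1.65439274  8.60910358] 0.13615928222550913 -130.63153741046744 [0.52977577 0.21067115 0.02505079]
52.02729501091673
```

Emit:
drive_tool:
  steps:
    - [0,0,0,5,0.0]
    - [0,0,0,5,0.0]
    - [0,0,0,5,0.0]
    - [0,0,0,5,0.0]
    - [0,0,0,5,0.0]
    - [0,0,0,5,0.0]
    - [0,0,0,5,0.0]
    - [0,0,0,4.9,0.0]
    - [0,0,0,0,0.0]
    - [0,0,0,0,0.0]

```text
time: 20.45
eef_pos: [0.5297, 0.2106, 0.025]
tcp_rot: [-0.075, 0.703, 0.076, 0.703]
contact_force: [-4.1, 1.3, 9.0]
opening: 0.13
```

Emit:
drive_tool:
  steps:
    - [-0.3,0,0,0,0.0]
    - [-0.3,0,0,0,0.0]
    - [-0.2,0,0,0,0.0]
    - [0,0,0,0,0.0]

```text
time: 20.85
eef_pos: [0.5297, 0.2105, 0.0319]
tcp_rot: [-0.075, 0.702, 0.076, 0.704]
contact_force: [-3.5, 2.5, 5.6]
opening: 0.132
```

Emit:
drive_tool:
  steps:
    - [0,0,0,0,0.4]
    - [0,0,0,0,0.4]
    - [0,0,0,0,0.4]
    - [0,0,0,0,0.4]
    - [-1,0,0,0,0.4]
    - [-3,0,0,0,0.4]
    - [-5,0,0,0,0.4]
    - [-5,0,0,0,0.4]
    - [-3,0,0,0,0.4]
    - [0,0,0,0,0.4]

```text
time: 21.85
eef_pos: [0.5329, 0.2105, 0.2083]
tcp_rot: [-0.075, 0.698, 0.076, 0.708]
contact_force: [-0.0, 0.6, 0.6]
opening: 0.402
```

Run:
```python
from h import *
import pickle
c=shot('wrist','w3.png');pickle.dump(c,open('w3.pkl','wb'));s=readout.get_state();print(s['eef_pos'],s['qpos'])
q=s['tcp_rot'];print(np.degrees(-2*np.arctan2(q[0],q[1])))
g=cv2.cvtColor(c['frame'],cv2.COLOR_RGB2GRAY)
th=np.radians(12.17)
for l in [(-20,-150,79),(-5,-150,79),(0,-66,68),(-66,0,68),(66,0,48)]:
    x,y,z=np.array(l)/1e3
    p=proj(c,(.5165+x*np.cos(th)-y*np.sin(th),.3615+x*np.sin(th)+y*np.cos(th),z));u,v=p.round().astype(int)
    print(l,p.round(1),g[v-3:v+4,u-3:u+4].mean() if 4<v<380 and 4<u<508 else '')
u,v=proj(c,(.5304,.297,.068)).round().astype(int)
print(g[v-24:v+28:2,u-24:u+28:2])
```

```text
[0.53108266 0.21007791 0.20455807] [ 1.99163826e-01  4.76704624e-02  1.83327917e+00 -1.83191273e-04
  1.25310057e+00 -1.58529406e+00]
12.261467482407747
(-20, -150, 79) [255.8 173.8] 27.489795918367346
(-5, -150, 79) [255.8 188.7] 101.83673469387755
(0, -66, 68) [338.6 190.6] 184.51020408163265
(-66, 0, 68) [413.5 124.1] 239.9387755102041
(66, 0, 48) [387.9 241.5] 24.510204081632654
[[153 157 156 157 130  84  66  59  64  67  69  70  69  71  71  78 113 154
  158 158 181 241 242 242 242 242]
 [159 160 154 129  67  64  70  70  70  70  70  76  70  71  69  70  70 105
  156 159 198 242 242 242 242 242]
 [156 153 139  62  65  71  72  60  57  55  50  41  47  52  66  72  70  71
  104 157 237 241 241 241 241 241]
 [136 111  65  65  70  67  53  55  71  90  84  83  80  72  47  63  73  70
   72 134 237 241 241 241 241 241]
 [110  61  64  61  57  46  73  84  83  83  85  88  91  89  84  59  64  73
   70  75 165 237 239 238 239 239]
 [ 90  67  74  52  44  72  83  82  85 100 126 146 157 152 143 132  89  84
   69  79 123 233 237 237 237 237]
 [ 62  69  68  40  71  80  81  85 127 161 162 161 160 159 15
[... 1420 characters left out ...]
91 236 242
  242 242 242 242 242 242 242 242]
 [242 241 241 241 240 238 222 209 151 132 134 169 201 226 234 240 241 241
  241 241 240 241 241 240 241 241]
 [239 240 240 240 240 240 240 239 238 233 235 239 240 241 241 241 241 241
  241 241 241 241 241 241 241 241]
 [232 238 238 238 238 238 238 238 238 238 239 238 239 239 239 239 239 239
  239 239 239 239 239 239 239 240]
 [216 240 239 240 240 240 240 241 240 240 240 240 240 240 240 240 240 240
  240 240 240 240 240 240 240 240]
 [167 240 240 240 240 240 240 240 240 240 241 240 240 240 240 240 240 239
  240 239 240 239 239 239 240 240]
 [161 234 238 238 238 238 238 238 238 238 239 238 238 239 238 238 238 239
  239 239 238 238 238 238 238 238]]
```

The pixel check shows the round top at its predicted spot (0.530, 0.297) and the marker nest empty. Next I move over the specimen, turn 90° and descend.

Emit:
drive_tool:
  steps:
    - [0,3,0.6,0,0.6]
    - [0,3,0.6,0,0.6]
    - [0,2.5,0.6,0,0.6]
    - [0,0,0,8,0.6]
    - [0,0,0,8,0.6]
    - [0,0,0,8,0.6]
    - [0,0,0,8,0.6]
    - [0,0,0,8,0.6]
    - [0,0,0,8,0.6]
    - [0,0,0,8,0.6]

```text
time: 22.9
eef_pos: [0.5275, 0.2961, 0.198]
tcp_rot: [0.264, 0.656, -0.266, 0.654]
contact_force: [0.1, -0.8, 0.7]
opening: 0.602
```

Emit:
drive_tool:
  steps:
    - [0,0,0,8,0.6]
    - [0,0,0,8,0.6]
    - [0,0,0,8,0.6]
    - [0,0,0,8,0.6]
    - [0,0,0,2,0.6]
    - [0,0,0,0,0.6]
    - [0,0,0,0,0.6]

```text
time: 23.6
eef_pos: [0.528, 0.2963, 0.1988]
tcp_rot: [0.443, 0.551, -0.444, 0.55]
contact_force: [-0.1, -0.1, -0.7]
opening: 0.599
```

```bash
cat > g.py <<'E'
from h import *
import sys
t=readout.get_state();r=R.from_quat(t['tcp_rot']).as_matrix()
d=np.array([float(a) for a in sys.argv[1:4]])-t['eef_pos']
print(t['eef_pos'].round(4),'y axis yaw',np.degrees(np.arctan2(r[1,1],r[0,1])),'shift cm',(100*d@r).round(2),'q',t['qpos'].round(2))
E
python3 g.py .5304 .297 .03
```

```text
[0.528  0.2963 0.1988] y axis yaw 12.293067280443502 shift cm [16.88  0.3  -0.02] q [ 0.34  0.13  1.75 -0.    1.26  0.13]
```

Emit:
drive_tool:
  steps:
    - [2,0.2,0,0,0.6]
    - [4,0,0,0,0.6]
    - [4,0,0,0,0.6]
    - [3,0,0,0,0.6]
    - [2.5,0,0,0,0.6]
    - [1.4,0,0,0,0.6]
    - [0,0,0,0,0.6]
    - [0.3,0,0,0,0.6]
    - [0.2,0,0,0,0.6]
    - [0,0,0,0,0.6]

```text
time: 24.6
eef_pos: [0.5315, 0.2974, 0.0276]
tcp_rot: [0.444, 0.55, -0.443, 0.551]
contact_force: [0.1, -0.5, 0.9]
opening: 0.598
```

Emit:
drive_tool:
  steps:
    - [0,0,0,0,0.2]
    - [0,0,0,0,0.2]
    - [0,0,0,0,0.2]
    - [0,0,0,0,0.2]
    - [0,0,0,0,0.2]
    - [0,0,0,0,0.2]
  force: 30

```text
time: 25.2
eef_pos: [0.5315, 0.2974, 0.0275]
tcp_rot: [0.444, 0.55, -0.443, 0.551]
contact_force: [-2.1, 0.0, 6.2]
opening: 0.336
```

Gripped (0.336, consistent with the 32 mm disc given how the 13 mm knob read). I'll lift.

Emit:
drive_tool:
  steps:
    - [0,0,0,0,0.2]
    - [0,0,0,0,0.2]
    - [-0.5,0,0,0,0.2]
    - [-1,0,0,0,0.2]
    - [-2,0,0,0,0.2]
    - [-3,0,0,0,0.2]
    - [-3,0,0,0,0.2]
    - [-1.5,0,0,0,0.2]
    - [0,0,0,0,0.2]
    - [0,0,0,0,0.2]
  force: 60

```text
time: 26.2
eef_pos: [0.5299, 0.2968, 0.1352]
tcp_rot: [0.443, 0.551, -0.444, 0.55]
contact_force: [-0.0, -0.1, -1.6]
opening: 0.319
```

```bash
python3 g.py .5794 -.0953 .13
python3 - <<'E'
from h import *
import pickle
c=pickle.load(open('top.pkl','rb'))
t=readout.get_state();print(t['opening'],t['contact_force'])
# tray: bright region in start top image
g=cv2.cvtColor(c['frame'],cv2.COLOR_RGB2GRAY)
m=np.zeros_like(g);m[170:245,318:390]=(g[170:245,318:390]>130)
n,l,s,ce=cv2.connectedComponentsWithStats(m);i=1+s[1:,4].argmax();print(s[i],ce[i])
pts=np.argwhere(l==i)[:,::-1].astype(np.float32);rr=cv2.minAreaRect(pts);b=cv2.boxPoints(rr);print(b)
w=np.array([ray2z(c,u,v,.008)[:2] for u,v in b]);print(w.round(4),w.mean(0),np.linalg.norm(w-np.roll(w,1,0),axis=1))
print('printer corner',[ray2z(c,297,165,z).round(3) for z in(.05,.15,.25)])
E
```

```text
[0.5299 0.2968 0.1352] y axis yaw 12.243731132404394 shift cm [ 0.54 -3.48 39.37] q [0.34 0.2  1.8  0.   1.15 0.13]
0.31897963279023805 [-0.02521048 -0.05209904 -1.60176702]
[ 326  180   56   54 1611] [352.31905649 206.55493482]
[[324.50287 198.8234 ]
 [362.04608 178.17465]
 [381.25916 213.10748]
 [343.71594 233.75623]]
[[ 0.5994 -0.0238]
 [ 0.6515 -0.1232]
 [ 0.5601 -0.1676]
 [ 0.5098 -0.0687]] [ 0.58020692 -0.09583012] [0.10020618 0.11230831 0.10160357 0.11095639]
printer corner [array([0.678, 0.047, 0.05 ]), array([0.653, 0.055, 0.15 ]), array([0.628, 0.063, 0.25 ])]
```

The tray outline measures 100 × 111 mm and is centred at (0.580, −0.096), which matches its given size. I'll travel there, keeping clear of the printer.

Emit:
drive_tool:
  steps:
    - [0,-0.8,3,0,0.2]
    - [0,-1.1,4.2,0,0.2]
    - [0,-1.1,4.2,0,0.2]
    - [0,-1.1,4.2,0,0.2]
    - [0,-1.1,4.2,0,0.2]
    - [0,-1,4.1,0,0.2]
    - [0,0.7,3.9,0,0.2]
    - [0,0.7,3.9,0,0.2]
    - [0,0.7,3.9,0,0.2]
    - [0,0.7,3.8,0,0.2]

```text
time: 27.2
eef_pos: [0.5797, -0.0963, 0.1334]
tcp_rot: [0.443, 0.552, -0.444, 0.549]
contact_force: [0.4, -0.0, -1.2]
opening: 0.321
```

Emit:
drive_tool:
  steps:
    - [0,0,0,0,0.2]
    - [0,0,0,0,0.2]
    - [0,0,0,0,0.2]

```text
time: 27.5
eef_pos: [0.5796, -0.0941, 0.1344]
tcp_rot: [0.443, 0.552, -0.444, 0.549]
contact_force: [0.2, 0.4, -1.7]
opening: 0.321
```

```bash
python3 g.py .5800 -.0960 .03; python3 -c "
from h import *
t=readout.get_state();print(t['opening'],t['contact_force'])"
```

```text
[ 0.5796 -0.0941  0.1344] y axis yaw 12.269485262797799 shift cm [10.44  0.03  0.22] q [-0.33  0.16  1.85  0.    1.14 -0.55]
0.32061691585620766 [ 0.23125452  0.37114953 -1.70745302]
```

Emit:
drive_tool:
  steps:
    - [3,0,0.2,0,0.2]
    - [4,0,0,0,0.2]
    - [3,0,0,0,0.2]
    - [2,0,0,0,0.2]
    - [1.5,0,0,0,0.2]
    - [0.8,0,0,0,0.2]
    - [0.3,0,0,0,0.2]
    - [0,0,0,0,0.2]
    - [0,0,0,0,0.2]

```text
time: 28.4
eef_pos: [0.5825, -0.0974, -0.0084]
tcp_rot: [0.444, 0.55, -0.443, 0.551]
contact_force: [0.0, -0.0, -1.1]
opening: 0.321
```

Emit:
drive_tool:
  steps:
    - [0.2,0,0,0,0.2]
    - [0,0,0,0,0.2]
    - [0,0,0,0,0.2]

```text
time: 28.7
eef_pos: [0.5816, -0.0973, -0.0113]
tcp_rot: [0.444, 0.55, -0.444, 0.551]
contact_force: [-0.3, -0.2, -1.6]
opening: 0.324
```

Emit:
drive_tool:
  steps:
    - [0.3,0,0,0,0.2]
    - [0.2,0,0,0,0.2]
    - [0,0,0,0,0.2]
    - [0,0,0,0,0.2]

```text
time: 29.1
eef_pos: [0.5812, -0.0971, -0.0169]
tcp_rot: [0.444, 0.551, -0.444, 0.55]
contact_force: [-0.0, -0.0, -1.2]
opening: 0.318
```

Emit:
drive_tool:
  steps:
    - [0.15,0,0,0,0.2]
    - [0,0,0,0,0.2]
    - [0,0,0,0,0.2]

```text
time: 29.4
eef_pos: [0.5817, -0.0972, -0.0177]
tcp_rot: [0.444, 0.55, -0.444, 0.551]
contact_force: [-1.4, 0.1, 2.8]
opening: 0.318
```

Contact with the tray floor came at the expected height. I'll release and rise.

Emit:
drive_tool:
  steps:
    - [0,0,0,0,0.45]
    - [0,0,0,0,0.5]
    - [0,0,0,0,0.5]
    - [0,0,0,0,0.5]
    - [-0.5,0,0,0,0.5]
    - [-2,0,0,0,0.5]
    - [-4,0,0,0,0.5]
    - [-4,0,0,0,0.5]
    - [-4,0,0,0,0.5]
    - [0,0,0,0,0.5]

```text
time: 30.4
eef_pos: [0.5861, -0.0987, 0.1351]
tcp_rot: [0.445, 0.546, -0.442, 0.555]
contact_force: [-0.1, -0.2, -0.1]
opening: 0.499
```

Emit:
drive_tool:
  steps:
    - [-2,0,-3,0,0.5]
    - [-2,0,-3,0,0.5]
    - [0,-3,-3,0,0.5]
    - [0,-4,0,0,0.5]
    - [0,-3,0,0,0.5]
    - [0,0,0,0,0.5]
    - [0,0,0,0,0.5]

```text
time: 31.1
eef_pos: [0.4646, -0.0304, 0.167]
tcp_rot: [0.444, 0.55, -0.444, 0.551]
contact_force: [0.1, 0.1, 0.4]
opening: 0.502
```

Run:
```python
from h import *
t=readout.get_state();print(t['eef_pos'],t['contact_force'],t['opening'],t['time'])
c=shot('scene');d=shot('top')
a=cv2.resize(c['frame'][130:320,120:420],None,fx=1.3,fy=1.3,interpolation=cv2.INTER_CUBIC)
b=cv2.resize(d['frame'][120:285,115:400],(395,229),interpolation=cv2.INTER_CUBIC)
w=cv2.resize(shot('wrist')['frame'],(395,296))
o=np.zeros((530,790,3),'uint8');o[:a.shape[0],:a.shape[1]]=a;o[:229,395:]=b;o[234:,395:]=w
z=cv2.resize(c['frame'][165:245,180:270],(315,270),interpolation=cv2.INTER_CUBIC);o[255:525,:315]=z
cv2.imwrite('pics/fin.png',(255*(o[:,:,::-1]/255.)**.6).astype('uint8'))
```

```text
[ 0.46456547 -0.03042737  0.16695833] [0.12999193 0.09494245 0.41520651] 0.5021893952689737 31.1
```

View pics/fin.png

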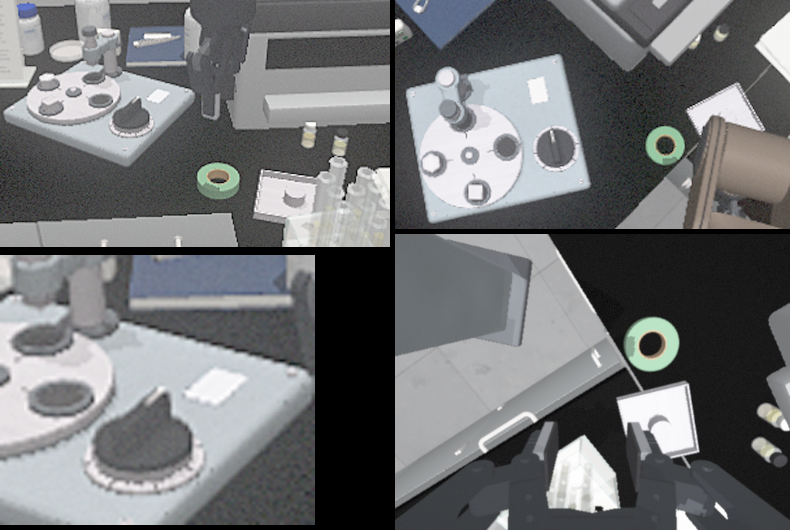

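The picture shows the disc flat in the tray, the round's nest empty, the square and hex in place, the tape and vials undisturbed, and the cap up. As a last check I'll compare the knob and cap pixels with the first picture.

Run:
```python
from h import *
import pickle
a=pickle.load(open('scene.pkl','rb'))['frame'];b=shot('scene')['frame']
for n,(x0,x1,y0,y1) in dict(knob=(200,245,198,240),cap=(180,205,150,180),vials=(345,395,222,252),tape=(270,306,254,284)).items():
    p,q=[cv2.cvtColor(i,cv2.COLOR_RGB2GRAY)[y0:y1,x0:x1].astype(np.float32) for i in(a,b)]
    print(n,np.abs(p-q).mean().round(2),cv2.phaseCorrelate(p-p.mean(),q-q.mean(),cv2.createHanningWindow(p.shape[::-1],cv2.CV_32F)))
sign_off()
```

```text
knob 2.99 ((0.5405051713279221, 0.449275965778547), 0.9713902685377332)
cap 2.14 ((0.48311300512396116, -0.09200402613954495), 0.9750281559626262)
vials 3.36 ((0.029353160964376457, -0.0608190595100222), 0.9892922480901082)
tape 5.8 ((0.18028517022038315, -0.150048904265768), 0.9158940182791816)
the job is handed in; nothing more can be done
```

The round specimen was marked and now lies flat in the steel tray. I handed the job in at about 31 s of the 61 s allowed; no verdict is reported.

**What I did**
- I pushed the knob in 7 mm and turned it 45° counter-clockwise, which brought the round specimen under the marker.
- I pressed the cap to its stop, and the picture showed the pin down on the specimen.
- I pushed the knob in again and turned it back 45°, then lifted the disc out and set it in the tray.

**Last checks**
- The last picture showed the disc flat in the tray, its nest and the marker nest empty, and the square and hexagonal specimens still in theirs.
- Compared with the first picture, the knob, cap, vials and tape matched to within about 0.7 pixel. The knob's 0.5 px shift downward could be up to about 1.5 mm, so "out and locked" rests mainly on it having risen about 7 mm each time I let it up.

**What disagreed**
- The real fingertips sat about 30 mm above the reported tool point. The first two closings missed the knob bar without touching anything, and I corrected for this from then on.
- I did not see a clear drop in force when the marker tripped. I inferred the trip from the cap reaching its stop, about 13 mm down, and from that picture of the pin.

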